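Locate the sample plate on the microscope stage

ROBOT

A 6-joint arm with a two-finger parallel gripper is mounted at the origin on the work surface. World frame = base frame: x ahead of the robot, y to its left, z up, the work surface at z = 0. Lengths are in mm, angles in rad, forces in N, time in s.
With the tool pointing down it reaches from about 400 to 925 mm from the base axis. Payload 12.5 kg.
Tool frame: the origin (TCP) lies on the mounting face of the last link; the fingertips stand 190 mm ahead of it and the grasp point (between the pads) lies 171 mm ahead of it; x points along the fingers, y is the direction in which the jaws open and shut, and the axes are right-handed (so a half turn about x gives the same grasp; the last joint's range is limited). The gripper opens to 95 mm and grips with 3 to 60 N. Pads are 20 mm wide; open, the fingers measure 119 mm over their backs; the gripper's body (75 mm by 180 mm) begins 59 mm behind the grasp point.
Start: joints at [-1.449, 0.491, 1.559, -0, 1.092, -0.106], TCP at [141.167, -608.849, 404.761] pointing down, gripper open.
Joint ranges: [-3.1, 3.1], [-0.84, 2.19], [0.05, 2.79], [-1.13, 4.28], [0.06, 2.93], [-2.69, 2.69]. Speed limits (rad/s): [2.22, 2.22, 2.79, 3.14, 3.14, 3.14].

INTERFACE

Orientations are given as [roll, pitch, yaw] about the fixed x, y, z axes, in that order (R = Rz(yaw) Ry(pitch) Rx(roll)).
In Python, from cell import env, eyes gives the robot as it stands. The module is installed in compiled form; this text tells all that it offers.
- The arm moves only by the tool jog_arm, never from a script. Its argument "deltas" is one flat list of numbers, 7 for each row, row after row: the shift along the tool's x, y, z in mm, then the turn, a rotation vector about the tool's x, y, z in rad, then the opening, from 0 (shut) to 1 (fully open). A call has 1 to 10 rows; each row shifts and turns the pose as measured when the row begins, along the tool's axes as they then stand; what a row does not reach is not made up. A row lasts 1/8 s, in which the tool goes at most 62.5 mm and 10.7 degrees, less where a joint would pass 70% of its speed; a pose out of reach is approached as far as the arm can. A call is refused whole if a number of a shift passes 62.5 or a number of a turn 0.188, either way. A call with a gripper value outside its range is refused whole. The fingers move at their own pace and stop on an object; the grip force is fixed at half the most. Time passes only in rows, so rows that do not move let the fingers close. It gives the time, the measured TCP pose, the force and the opening at its end, in the units of the state.
- env.state(): the state, without advancing time (a new reading comes with each control period).
- eyes.read_camera(name): name is "scene" or "top"; returns a dict with "image" (384x512x3 uint8, red, green, blue), "fovy" (degrees; the focal length in pixels is half the picture's height over the tangent of half this angle, whatever the lens; pixels are square), "cx", "cy" (the principal point, pixels), "world_from_camera" (4x4, takes a point from camera to world coordinates). Camera axes: x right, y up, looking along -z (the intrinsics and any distortion apply to the point x, -y, -z); pixel columns grow to the right and rows downward; lengths in mm; the calibration is good to about 2 mm. A picture is of the moment at which its call begins. There is no depth.
- env.job_done(): hands the job in, once; it reports no verdict.
The state is a dict: "t": time; "joints": joint angles; "qvel": joint speeds; "tau": joint torques, N m; "eef_pos": TCP position; "tcp_rot": TCP orientation; "ft_force": force on the tool from outside, world axes, zero at the start; "moment": the same for the moment, N m; "opening": opening from 0.0 (shut) to 1.0 (fully open).
Only numpy, scipy, OpenCV 4.12 (cv2) and the standard library are available. Lean on these libraries where they do the work, as an engineer would, in place of code of your own. Each camera call takes 0.05 s, during which the arm holds its last target.

TASK

Pick up the aluminium sample plate from the dark pad and lay it on the black microscope stage, its two round holes towards the stage's two brass locating pins; the pins are set by hand, so feel for them: slide the plate about gently, never pressing hard or dropping it, until both holes drop over the pins and the plate lies flat on the stage. Then, not before, swing the stage clip fully in over the plate by its red knob. Leave everything else where it stands, and let go of everything.

Things in the scene. Friction and masses are not known exactly. Their poses are not given: they have to be found in the camera images.
- plate_grip (a point): Centre (half-way up) of the black block handle on the middle of the loose aluminium sample plate. The handle is 30 (x) x 20 (y) x 40 high mm; this point is 26 mm above the plate's underside, 20 mm above its top face. Axes x, y, z are the plate's own, z up. It goes on the stage with its axes along those of dock.
- plate: The sample plate, 110 (x) x 160 (y) x 6 thick mm, 0.2 to 0.4 kg; origin at the centre of its underside, axes as for plate_grip. Two round through holes, 10.5 mm in diameter, at x = +38, y = +50 and -50 mm; two rectangular windows (46 x 36 mm) at x = -13, y = +48 and -48 mm. It starts lying flat on the pad.
- dock (a point): Point in the middle of the stage's top face; axes are the stage's, z up. Seated, the plate lies flat on this face, plate_grip 26 mm above this point and d (see stage, -12 to +12 mm) from it along y; the pin tips then stand 2 mm proud of the plate. With a hole off its pin the plate rests up to 8 mm higher.
- stage: Fixed black stage, top face 210 (x) x 260 (y) mm, 40 mm above the bench; origin 40 mm below dock. Two firm brass pins, 8 mm in diameter, 8 mm high, tips coned, stand on the top face at x = +38, y = d + 50 and d - 50 mm. d is hand-set, not measured: -12 to +12 mm (dark slots show the range). White drive housing at x = +105 to +150 mm, 45 mm high.
- clip_pivot (a point): Pivot of the steel stage clip, at x = -88, y = +55 mm from dock, 9 mm above the stage's top face, on the underside of the clip's flat arm (14 mm wide, 4 mm thick). The arm swings level about the vertical; it clears the top of a seated plate by 3 mm, but not of an unseated one.
- clip_knob (a point): Centre of the red upright round knob on the clip's arm: 12 mm in diameter, 22 mm high (it stands from 13 to 35 mm above the stage's top face), 62 mm from the pivot.
- clip (a joint): Angle of the clip in rad, friction-held (about 1 N at the knob). At 0 the arm points along the stage's +y, beside the plate (open); as the value grows it turns clockwise seen from above; at 1.57 it points along the stage's +x, over the plate (fully in); stop at 1.6. Starts between 0 and 0.2.
- pad: Fixed dark rubber pad, 150 (x) x 190 (y) x 12 thick mm, on which the plate lies at the start; origin under its centre.
- cap: Bystander: loose steel objective cap, 26 mm in diameter, 26 mm high, standing on the stage's top face near its +x, -y corner; origin at the centre of its underside.
- oil: Bystander: amber bottle, 32 mm in diameter, 70 mm high; origin under its centre.
- slidebox: Bystander: blue slide box, about 92 x 102 x 35 mm; origin under its centre.
- dish: Bystander: closed clear dish, 90 mm in diameter, 16 mm high; origin under its centre.
- objective: Bystander: steel objective lens standing up, 32 mm in diameter, 46 mm high; origin under its centre.
- driver: Bystander: yellow screwdriver, 160 mm long, lying on the bench.
- collar: Bystander: black ring, 56 mm outside diameter, 14 mm high; origin under its centre.
Not all that is in view belongs to the job. There is more than one size of the plate; the job needs the middle-sized.

How it is judged:
By the outcome, as a careful person would: the job done as asked, in the order asked, and still so for the second after the job is handed in, with the robot touching nothing.
It also fails if it takes over 72 s, if anything falls off the work surface, if the arm or the gripper's body presses on something with over 40 N, if the wrist force passes 120 N, or if a joint passes its speed limit or range.

## Working session

There is one attempt and no reset: what is moved stays moved. The work goes in short steps, Python scripts to look and compute and a tool call to move; the robot and the scene stay as the last step left them, time stands still between calls to the robot, and variables do not carry over. Pictures are saved under pics/ and viewed, and the job is handed in when it is done.

Besides the shell and the picture viewer there is one more tool, called after "Emit:" as name(argument=value, ...), one argument or row to a line, values as JSON. jog_arm: Moves the arm, as the interface text tells. Its arguments: {"type":"object","properties":{"deltas":{"type":"array","items":{"type":"number"}}},"required":["deltas"]}

```bash
ls; mkdir -p pics
python3 - <<'E'
from cell import env, eyes
import cv2,numpy as np
print(env.state())
for n in ("scene","top"):
    d=eyes.read_camera(n)
    cv2.imwrite(f"pics/{n}0.png",cv2.resize(d["image"][:,:,::-1],(800,600),interpolation=cv2.INTER_CUBIC))
    np.save(f"pics/{n}0.npy",d["image"])
    print(n,{k:v for k,v in d.items() if k!="image"})
E
```

```text
pics
{'t': 0.0, 'joints': array([-1.44862530e+00,  4.91570426e-01,  1.55945157e+00, -1.61481244e-05,
        1.09171867e+00, -1.05567848e-01]), 'qvel': array([ 2.82246449e-05, -4.71700472e-04,  3.25301294e-03,  7.47430418e-04,
       -1.05283004e-03,  1.11361554e-03]), 'tau': array([-1.27628598e-03, -6.12645507e+01, -2.58180517e+01,  6.92520663e-02,
        4.82087815e-02, -1.30670296e-04]), 'eef_pos': array([ 141.14611245, -608.81971739,  404.1541474 ]), 'tcp_rot': array([-1.66388969,  1.56964822,  1.70544929]), 'ft_force': array([ 0.22111318,  0.76211722, -0.42629558]), 'moment': array([0.03346272, 0.00132356, 0.02614678]), 'opening': 0.997884004446471}
scene {'fovy': 42.40457943466807, 'cx': 248.335720788093, 'cy': 189.63262933115223, 'world_from_camera': array([[ 4.80182932e-01, -7.13658136e-01,  5.10016094e-01,
         1.38660927e+03],
       [ 8.77053340e-01,  4.00038327e-01, -2.65982661e-01,
        -4.79185402e+02],
       [-1.42052949e-02,  5.75031653e-01,  8.18007829e-01,
         1.51125989e+03],
       [ 0.00000000e+00,  0.00000000e+00,  0.00000000e+00,
         1.00000000e+00]])}
top {'fovy': 52.14284386100501, 'cx': 264.7342012786284, 'cy': 191.35530105270792, 'world_from_camera': array([[ 9.04133675e-03,  9.98543739e-01, -5.31851057e-02,
         4.09244992e+02],
       [-9.99616259e-01,  1.04181427e-02,  2.56670349e-02,
         7.45396383e+00],
       [ 2.61837471e-02,  5.29326321e-02,  9.98254751e-01,
         1.15616010e+03],
       [ 0.00000000e+00,  0.00000000e+00,  0.00000000e+00,
         1.00000000e+00]])}
```

View pics/scene0.png

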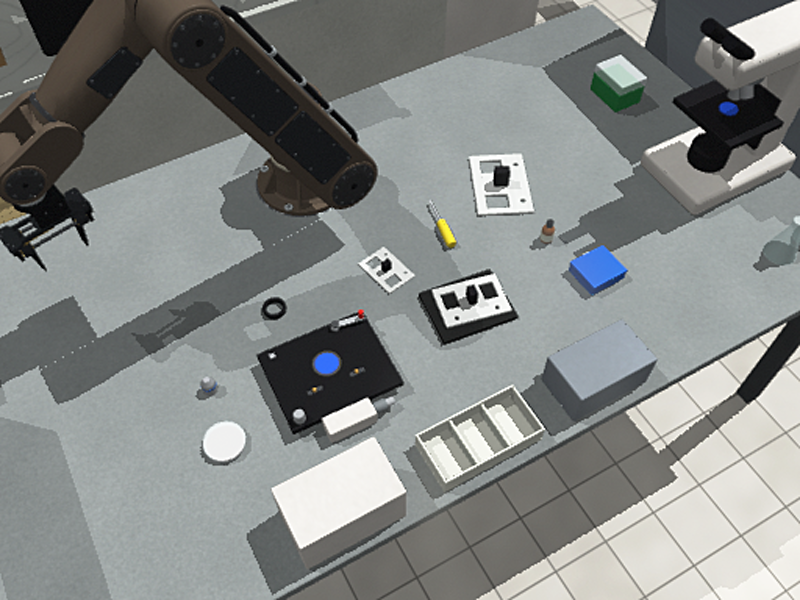

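View pics/top0.png

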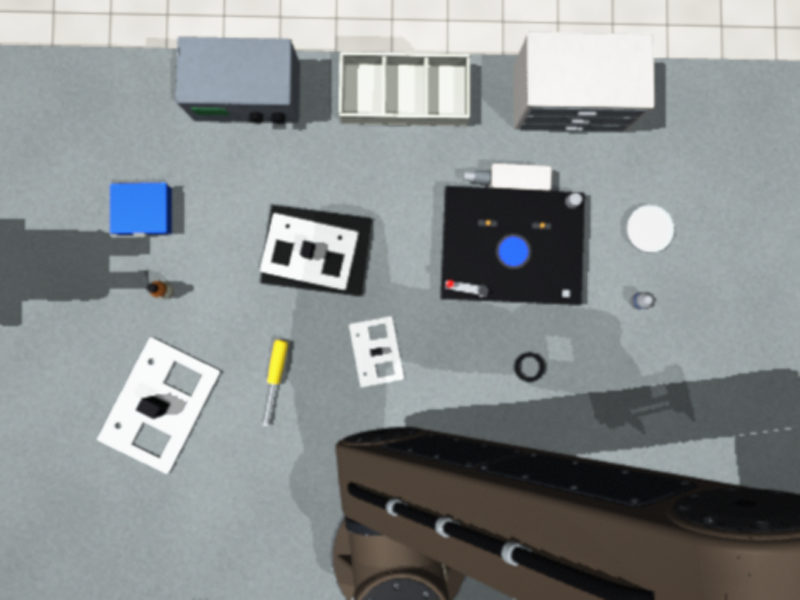

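The candidates in top0 (800x600 pixels) are the large plate at (160,405), the small one at (376,351) and the plate on the dark pad at (313,250), which is the middle size. I choose the one on the pad. The stage centre is about (514,245), the pins are at (488,222) and (542,225), and the clip knob is at (449,285).

Run:
```python
import cv2,numpy as np
t=np.load("pics/top0.npy")[:,:,::-1]; s=np.load("pics/scene0.npy")[:,:,::-1]
# native px crops
a=cv2.resize(t[125:195,160:245],None,fx=8,fy=8,interpolation=cv2.INTER_CUBIC)
cv2.imwrite("pics/cropA.png",a)
b=cv2.resize(t[100:200,275:382],None,fx=6,fy=6,interpolation=cv2.INTER_CUBIC)
cv2.imwrite("pics/cropB.png",b)
c=cv2.resize(s[165:285,160:335],None,fx=4.5,fy=4.5,interpolation=cv2.INTER_CUBIC)
cv2.imwrite("pics/cropC.png",c)
```

```text
(no output)
```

View pics/cropA.png

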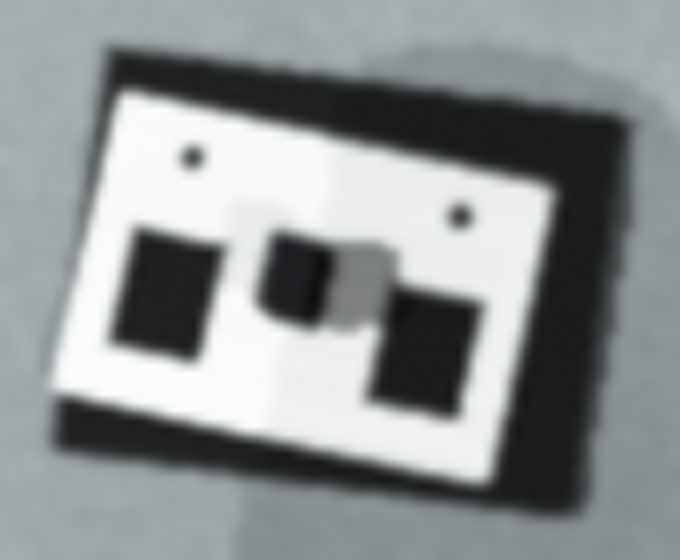

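View pics/cropB.png

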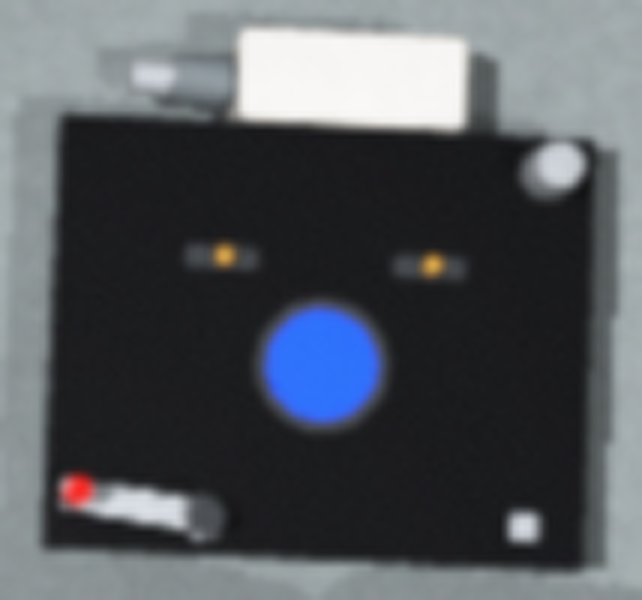

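View pics/cropC.png

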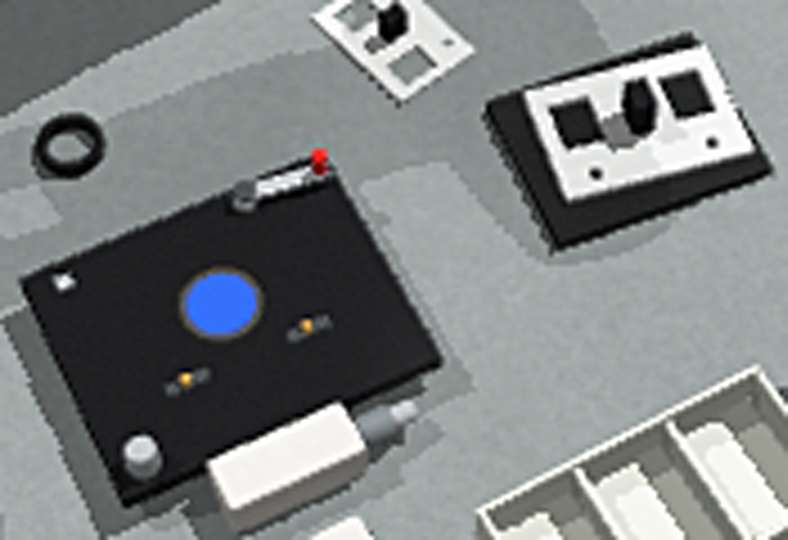

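```bash
cat > h.py <<'E'
import numpy as np
from scipy.optimize import least_squares
C={'scene':dict(fovy=42.40457943466807,cx=248.335720788093,cy=189.63262933115223,T=np.array([[4.80182932e-01,-7.13658136e-01,5.10016094e-01,1386.60927],[8.77053340e-01,4.00038327e-01,-2.65982661e-01,-479.185402],[-1.42052949e-02,5.75031653e-01,8.18007829e-01,1511.25989],[0,0,0,1]])),
'top':dict(fovy=52.14284386100501,cx=264.7342012786284,cy=191.35530105270792,T=np.array([[9.04133675e-03,9.98543739e-01,-5.31851057e-02,409.244992],[-9.99616259e-01,1.04181427e-02,2.56670349e-02,7.45396383],[2.61837471e-02,5.29326321e-02,9.98254751e-01,1156.16010],[0,0,0,1]]))}
def proj(n,P):
    c=C[n];P=np.atleast_2d(P);q=(P-c['T'][:3,3])@c['T'][:3,:3]
    f=192/np.tan(np.radians(c['fovy']/2))
    return np.c_[c['cx']+f*q[:,0]/-q[:,2], c['cy']-f*q[:,1]/-q[:,2]]
def back(n,uv,z):
    c=C[n];f=192/np.tan(np.radians(c['fovy']/2))
    r=c['T'][:3,:3]@np.array([(uv[0]-c['cx'])/f,-(uv[1]-c['cy'])/f,-1]);o=c['T'][:3,3]
    return o+r*(z-o[2])/r[2]
def w(p,xyz):
    c,s=np.cos(p[2]),np.sin(p[2]);x=np.atleast_2d(xyz)
    return np.c_[p[0]+c*x[:,0]-s*x[:,1],p[1]+s*x[:,0]+c*x[:,1],x[:,2]]
def nat(p,k,off): return (np.array(p,float)+.5)/k-.5+off
E
python3 - <<'E'
from h import *
np.set_printoptions(precision=2,suppress=True)
A=lambda p:nat(p,8,(160,125));B=lambda p:nat(p,6,(275,100));S=lambda p:nat(p,4.5,(160,165))
# plate z=18
pt=[((55,80),(118,90)),((55,-80),(556,185)),((-55,80),(52,390)),((-55,-80),(492,487)),((38,50),(193,157)),((38,-50),(459,216)),
((10,66),(137,229)),((10,30),(222,247)),((-36,66),(110,345)),((-36,30),(195,361)),((10,-30),(398,290)),((10,-66),(483,304)),((-36,-30),(370,402)),((-36,-66),(458,417))]
ps=[((-55,-80),(525,93)),((-55,80),(697,43)),((55,80),(757,152)),((55,-80),(572,203)),((38,-50),(596,174)),((38,50),(712,143))]
for n,L,F in(('top',pt,A),('scene',ps,S)):
    X=np.array([(*a,18) for a,_ in L],float);U=np.array([F(b) for _,b in L])
    r=least_squares(lambda p:(proj(n,w(p,X))-U).ravel(),[500,80,-.2],x_scale=[1,1,.01])
    print('plate',n,r.x); print(np.round(r.fun.reshape(-1,2),2).tolist())
st=[((105,130,40),(62,115)),((105,-130,40),(597,140)),((-105,-130,40),(587,570)),((-105,130,40),(42,548)),((38,50,40),(222,256)),((38,-50,40),(430,266)),((0,0,40),(321,364))]
ss=[((-105,-130,40),(22,280)),((-105,130,40),(320,155)),((105,130,40),(442,358)),((38,50,40),(309,328)),((38,-50,40),(187,381)),((0,0,40),(221,303))]
for n,L,F in(('top',st,B),('scene',ss,S)):
    X=np.array([a for a,_ in L],float);U=np.array([F(b) for _,b in L])
    r=least_squares(lambda p:(proj(n,w(p,X))-U).ravel(),[500,-150,0],x_scale=[1,1,.01])
    print('stage',n,r.x); print(np.round(r.fun.reshape(-1,2),2).tolist())
    pins={'top':[(226,255),(433,265)],'scene':[(307,326),(186,379)]}[n]
    for q in pins:
        b=back(n,F(q),47);c,s=np.cos(r.x[2]),np.sin(r.x[2]);d=b[:2]-r.x[:2];print('pin',b,c*d[0]+s*d[1],-s*d[0]+c*d[1])
    k=back(n,F({'top':(77,490),'scene':(319,158)}[n]),40+(32 if n=='top' else 28));d=k[:2]-r.x[:2];e=(c*d[0]+s*d[1]+88,-s*d[0]+c*d[1]-55)
    print('knob',k,e,np.hypot(*e),np.arctan2(*e))
E
```

```text
plate top [557.13 173.99  -0.2 ]
[[0.5, 0.66], [-0.42, 0.44], [0.3, -0.03], [-0.56, -0.51], [-0.06, 0.14], [0.37, 0.05], [-0.59, -0.68], [0.94, -0.31], [-0.74, 0.23], [0.82, 0.85], [-0.83, -1.31], [0.67, -0.45], [-0.78, 0.09], [0.38, 0.84]]
plate scene [558.66 171.59  -0.18]
[[-0.64, 0.62], [1.13, 0.48], [-0.41, -0.85], [-0.47, -0.19], [0.29, 0.24], [0.12, -0.29]]
stage top [ 569.49 -203.36   -0.03]
[[-0.24, 0.05], [0.12, 0.13], [-0.15, 0.81], [0.24, 0.6], [-0.07, 0.86], [-0.19, 0.79], [0.29, -3.24]]
pin [ 610.84 -155.7    47.  ] 39.78175444467157 48.97289282059405
pin [ 607.39 -254.92   47.  ] 39.558464641690016 -50.30455389240777
knob [495.75 -83.14  72.  ] (np.float64(10.389561460563272), np.float64(62.75096059478359)) 63.60523597087668 0.1640796759377372
stage scene [ 570.1  -205.57   -0.04]
[[-1.1, -0.94], [0.47, -1.36], [-0.03, -0.59], [-0.36, -0.01], [-0.23, 0.01], [1.25, 2.68]]
pin [ 612.07 -158.11   47.  ] 40.08822683113875 49.06694933715997
pin [ 608.31 -257.33   47.  ] 40.20074134595597 -50.22507408736014
knob [494.13 -85.44  68.  ] (np.float64(7.399150234006072), np.float64(62.072889738664145)) 62.51232730185102 0.1186411892994354
```

```bash
cat >> h.py <<'E'
from scipy.spatial.transform import Rotation as R
def goto(st,pos,yaw,ny=1):
    """pos: TCP target; yaw: direction of world angle of tool y axis. prints delta in tool frame"""
    M=R.from_euler('xyz',st['tcp_rot'])
    y=np.array([np.cos(yaw),np.sin(yaw),0]);x=np.array([0,0,-1.]);z=np.cross(x,y)
    T=R.from_matrix(np.c_[x,y,z])
    return M.inv().apply(np.array(pos)-st['eef_pos']),(M.inv()*T).as_rotvec(),M.as_matrix()
E
python3 - <<'E'
from h import *
from cell import env
np.set_printoptions(precision=4,suppress=True)
B=lambda p:nat(p,6,(275,100));S=lambda p:nat(p,4.5,(160,165))
st=[((105,130,40),(62,115)),((105,-130,40),(597,140)),((-105,-130,40),(587,570)),((-105,130,40),(42,548)),((38,50,40),(222,256)),((38,-50,40),(430,266))]
ss=[((-105,-130,40),(22,280)),((-105,130,40),(320,155)),((105,130,40),(442,358)),((38,50,40),(309,328)),((38,-50,40),(187,381))]
for n,L,F in(('top',st,B),('scene',ss,S)):
    X=np.array([a for a,_ in L],float);U=np.array([F(b) for _,b in L])
    r=least_squares(lambda p:(proj(n,w(p,X))-U).ravel(),[500,-150,0],x_scale=[1,1,.01])
    print('stage',n,r.x,np.round(r.fun.reshape(-1,2),2).tolist())
    pins={'top':[(226,255),(433,265)],'scene':[(307,326),(186,379)]}[n]
    P=[]
    for q in pins:
        b=back(n,F(q),47);P.append(b);c,s=np.cos(r.x[2]),np.sin(r.x[2]);d=b[:2]-r.x[:2];print('pin',b,c*d[0]+s*d[1],-s*d[0]+c*d[1])
    v=P[0]-P[1];print('pin yaw',np.arctan2(-v[0],v[1]))
s=env.state()
d=goto(s,[557,173,330],np.pi/2-.2);print(d)
E
```

```text
stage top [ 571.059  -203.4955   -0.0324] [[-0.19, -0.49], [0.16, -0.41], [-0.1, 0.27], [0.3, 0.05], [-0.02, 0.33], [-0.15, 0.25]]
pin [ 610.8449 -155.7018   47.    ] 38.214555145820555 49.059148675739166
pin [ 607.3943 -254.9195   47.    ] 37.98421080410817 -50.218281919906666
pin yaw -0.03476410177575959
stage scene [ 572.51   -205.7517   -0.0357] [[-0.92, -0.25], [0.6, -0.91], [0.31, -0.16], [-0.07, 0.5], [0.09, 0.61]]
pin [ 612.0702 -158.1066   47.    ] 37.83606798709583 49.02547576677994
pin [ 608.3084 -257.3274   47.    ] 37.61475980409356 -50.26636477381852
pin yaw -0.03789527973669219
(array([  74.9208, -667.6407, -581.6559]), array([-2.7138, -0.0014,  0.0002]), array([[-0.0001,  0.2258, -0.9742],
       [ 0.001 , -0.9742, -0.2258],
       [-1.    , -0.001 , -0.0001]]))
```

```bash
cat >> h.py <<'E'
def plan(st,wps,op):
    """wps list of (x,y,z,yaw). returns rows in tool frame assuming perfect tracking"""
    M=R.from_euler('xyz',st['tcp_rot']);p=np.array(st['eef_pos']);rows=[]
    for x,y,z,yw in wps:
        yv=np.array([np.cos(yw),np.sin(yw),0]);xv=np.array([0,0,-1.])
        T=R.from_matrix(np.c_[xv,yv,np.cross(xv,yv)])
        d=M.inv().apply(np.array([x,y,z])-p);rv=(M.inv()*T).as_rotvec()
        rows+=[*np.round(d,1),*np.round(rv,3),op];M=T;p=np.array([x,y,z])
    print(len(rows)//7,[float(v) for v in rows])
def line(a,b,n):
    a=np.array(a,float);b=np.array(b,float);return [a+(b-a)*(i+1)/n for i in range(n)]
def yawof(st):
    y=R.from_euler('xyz',st['tcp_rot']).as_matrix()[:,1];return np.arctan2(y[1],y[0])
def show():
    from cell import env
    s=env.state();print('t',round(s['t'],2),'pos',np.round(s['eef_pos'],1),'yaw',round(float(yawof(s)),4),'F',np.round(s['ft_force'],1),'M',np.round(s['moment'],2),'op',round(float(s['opening']),3));return s
E
python3 - <<'E'
from h import *
from cell import env
s=show()
w=[]
for i in range(1,11):
    f=i/17;r=625+(583-625)*f;a=-1.341+1.642*f
    w.append((r*np.cos(a),r*np.sin(a),404-50*f,-1.343+2.714*f))
plan(s,w,1)
E
```

```text
t 0.1 pos [ 141.2 -608.8  404.2] yaw -1.343 F [ 1.5  0.2 -0.1] M [ 0.03 -0.06  0.08] op 1.0
10 [3.2, -5.5, -61.2, -0.16, -0.0, 0.001, 1.0, 2.9, -1.7, -60.0, -0.16, 0.0, 0.0, 1.0, 2.9, 2.1, -59.8, -0.16, 0.0, 0.0, 1.0, 2.9, 5.8, -59.3, -0.16, 0.0, 0.0, 1.0, 2.9, 9.5, -58.6, -0.16, 0.0, 0.0, 1.0, 2.9, 13.1, -57.6, -0.16, 0.0, 0.0, 1.0, 2.9, 16.6, -56.5, -0.16, 0.0, 0.0, 1.0, 2.9, 20.0, -55.1, -0.16, 0.0, 0.0, 1.0, 2.9, 23.4, -53.5, -0.16, 0.0, 0.0, 1.0, 2.9, 26.6, -51.7, -0.16, 0.0, 0.0, 1.0]
```

Emit:
jog_arm(
  deltas=[3,-5,-61,-0.16,0,0,1,3,-2,-60,-0.16,0,0,1,3,2,-60,-0.16,0,0,1,3,6,-59,-0.16,0,0,1,3,9,-58,-0.16,0,0,1,3,13,-57,-0.16,0,0,1,3,16,-56,-0.16,0,0,1,3,20,-55,-0.16,0,0,1,3,23,-53,-0.16,0,0,1,3,26,-51,-0.16,0,0,1],
)

```text
t: 1.35
eef_pos: [556.2, -206.6, 370.0]
tcp_rot: [-2.84, 1.566, 2.174]
ft_force: [-0.0, -0.1, -0.2]
opening: 1.004
```

Run:
```python
from h import *
s=show()
plan(s,line([*s['eef_pos'],yawof(s)],[557,173,340,np.pi/2-.2],9),1)
```

```text
t 1.35 pos [ 556.2 -206.6  370. ] yaw 0.3015 F [-0.  -0.1 -0.2] M [-0.01 -0.2   0.02] op 1.004
9 [3.5, 12.6, -40.2, -0.119, -0.005, 0.001, 1.0, 3.3, 17.3, -38.5, -0.119, 0.0, 0.0, 1.0, 3.3, 21.7, -36.2, -0.119, 0.0, 0.0, 1.0, 3.3, 25.9, -33.3, -0.119, 0.0, 0.0, 1.0, 3.3, 29.6, -30.0, -0.119, 0.0, 0.0, 1.0, 3.3, 33.0, -26.3, -0.119, 0.0, 0.0, 1.0, 3.3, 35.9, -22.2, -0.119, 0.0, 0.0, 1.0, 3.3, 38.2, -17.8, -0.119, 0.0, 0.0, 1.0, 3.3, 40.1, -13.1, -0.119, 0.0, 0.0, 1.0]
```

Emit:
jog_arm(
  deltas=[3,13,-40,-0.119,-0.005,0,1,3,17,-39,-0.119,0,0,1,3,22,-36,-0.119,0,0,1,3,26,-33,-0.119,0,0,1,3,30,-30,-0.119,0,0,1,3,33,-26,-0.119,0,0,1,3,36,-22,-0.119,0,0,1,3,38,-18,-0.119,0,0,1,3,40,-13,-0.119,0,0,1,0,0,0,0,0,0,1],
)

```text
t: 2.6
eef_pos: [549.8, 189.1, 339.4]
tcp_rot: [-2.924, 1.565, -3.079]
ft_force: [-0.1, -0.8, 0.2]
opening: 1.001
```

```bash
cat >> h.py <<'E'
def shot(n,name,box=None,k=1):
    from cell import eyes
    import cv2
    im=eyes.read_camera(n)["image"][:,:,::-1]
    np.save(f"pics/{name}.npy",im[:,:,::-1])
    if box: im=im[box[1]:box[3],box[0]:box[2]]
    cv2.imwrite(f"pics/{name}.png",cv2.resize(im,None,fx=k,fy=k,interpolation=cv2.INTER_CUBIC))
E
python3 - <<'E'
from h import *
s=show()
shot('scene','s1',(230,110,350,230),5); shot('top','t1',(140,90,270,220),4.5)
M=R.from_euler('xyz',s['tcp_rot']).as_matrix()
for y in(-47.5,47.5):
  print([proj(n,s['eef_pos']+M@[190,y,0]) for n in('scene','top')])
E
```

```text
t 2.6 pos [549.8 189.1 339.4] yaw 1.4157 F [-0.1 -0.8  0.2] M [ 0.06 -0.12 -0.01] op 1.001
[array([[294.18075917, 169.77517919]]), array([[202.57204058, 160.17655032]])]
[array([[319.31513779, 162.24075148]]), array([[165.96716666, 154.03877113]])]
```

View pics/s1.png

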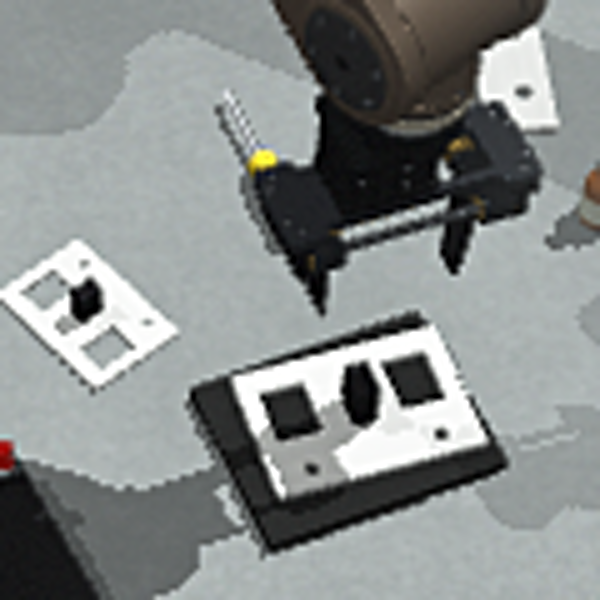

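View pics/t1.png

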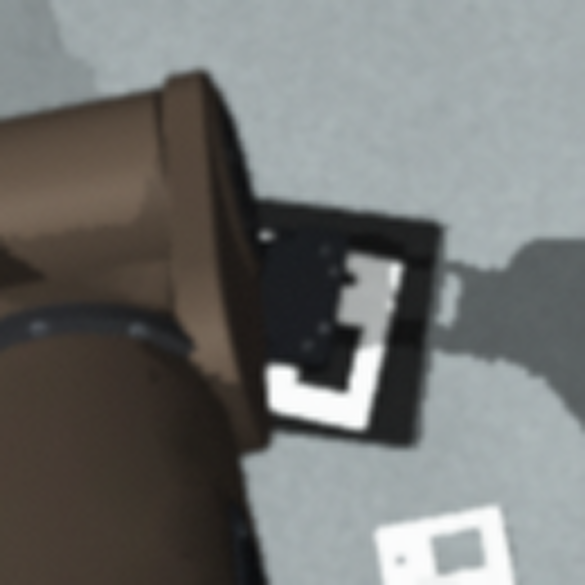

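Run:
```python
from h import *
s=show()
plan(s,[(557.5,172.5,339,1.381)]+line([557.5,172.5,339,1.381],[557.5,172.5,230,1.381],3),1)
```

```text
t 2.7 pos [550.1 186.9 339.7] yaw 1.4114 F [ 0.8 -0.2  1. ] M [ 0.06 -0.17  0.07] op 0.997
4 [0.6, -13.1, 9.6, 0.03, -0.005, 0.002, 1.0, 36.3, 0.0, 0.0, 0.0, 0.0, 0.0, 1.0, 36.3, 0.0, 0.0, 0.0, 0.0, 0.0, 1.0, 36.3, 0.0, 0.0, 0.0, 0.0, 0.0, 1.0]
```

Emit:
jog_arm(
  deltas=[0,-13,9.5,0.03,-0.005,0.002,1,36,0,0,0,0,0,1,36,0,0,0,0,0,1,36,0,0,0,0,0,1,0,0,0,0,0,0,1,0,0,0,0,0,0,1],
)

```text
t: 3.45
eef_pos: [561.6, 161.7, 231.5]
tcp_rot: [0.307, 1.565, 0.096]
ft_force: [0.4, 0.2, 0.3]
opening: 1.0
```

Run:
```python
from h import *
s=show()
plan(s,[(557.5,172.5,214,1.381)],1)
shot('scene','s2',(230,110,350,230),5)
```

```text
t 3.45 pos [561.6 161.7 231.5] yaw 1.3601 F [0.4 0.2 0.3] M [ 0.08 -0.16 -0.05] op 1.0
1 [17.5, 9.6, -6.4, -0.021, 0.006, -0.002, 1.0]
```

View pics/s2.png

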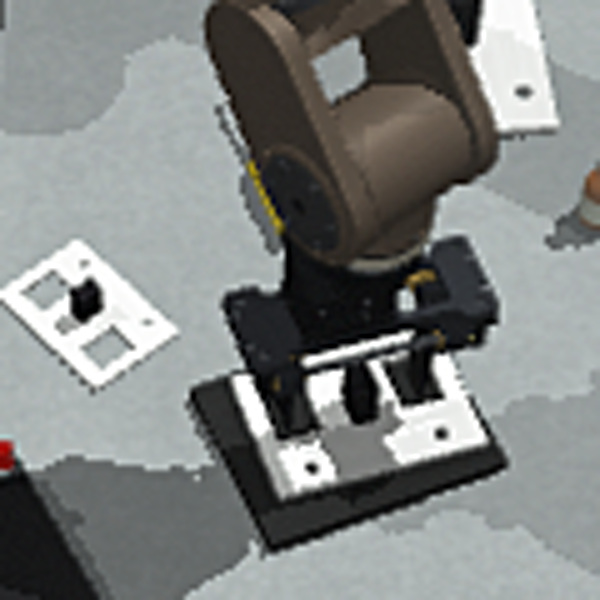

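Emit:
jog_arm(
  deltas=[0,9.5,-6.5,-0.021,0.006,-0.002,1,0,0,0,0,0,0,1,15,0,0,0,0,0,1,0,0,0,0,0,0,1],
)

```text
t: 4.0
eef_pos: [557.1, 173.4, 218.4]
tcp_rot: [0.345, 1.567, 0.157]
ft_force: [-0.2, -0.4, -0.8]
opening: 0.999
```

Run:
```python
from h import *
s=show()
plan(s,[(557.5,172.5,214,1.381)],1)
```

```text
t 4.0 pos [557.1 173.4 218.4] yaw 1.383 F [-0.2 -0.4 -0.8] M [ 0.08 -0.15  0.02] op 0.999
1 [4.4, -0.8, 0.6, 0.002, 0.003, -0.001, 1.0]
```

Emit:
jog_arm(
  deltas=[4,-1,0,0,0.003,0,1,0,0,0,0,0,0,0.4,0,0,0,0,0,0,0.3,0,0,0,0,0,0,0,0,0,0,0,0,0,0,0,0,0,0,0,0,0,0,0,0,0,0,0,0,0,0,0,0,0],
)

```text
invalid input
```

Run:
```python
from h import *
s=show()
shot('scene','s3',(230,110,350,230),5)
```

```text
t 4.0 pos [557.1 173.4 218.4] yaw 1.383 F [-0.2 -0.4 -0.8] M [ 0.08 -0.15  0.02] op 0.999
```

View pics/s3.png

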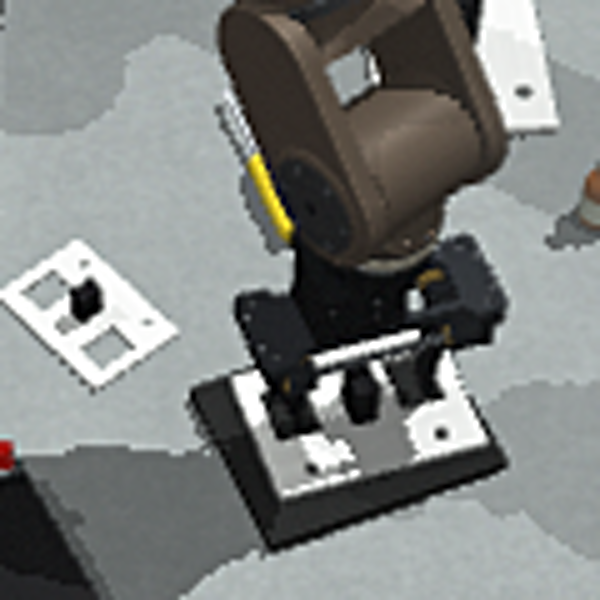

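The call had the wrong count of numbers. Redoing it.

Emit:
jog_arm(
  deltas=[4,-1,0,0,0.003,0,1,0,0,0,0,0,0,0.4,0,0,0,0,0,0,0.3,0,0,0,0,0,0,0,0,0,0,0,0,0,0,0,0,0,0,0,0,0,0,0,0,0,0,0,0],
)

```text
t: 4.92
eef_pos: [557.3, 172.3, 214.9]
tcp_rot: [0.953, 1.569, 0.765]
ft_force: [1.2, 0.1, 0.4]
opening: 0.427
```

Run:
```python
from h import *
s=show()
shot('scene','s4',(230,110,350,230),5)
```

```text
t 4.92 pos [557.3 172.3 214.9] yaw 1.3826 F [1.2 0.1 0.4] M [ 0.07 -0.15 -0.02] op 0.427
```

View pics/s4.png

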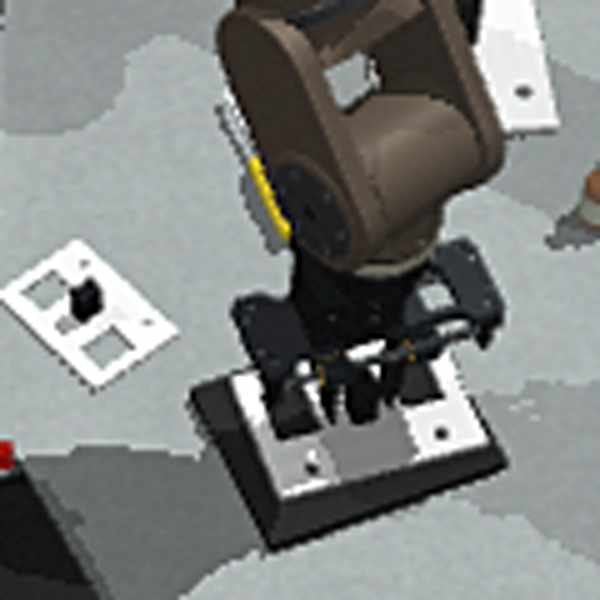

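Emit:
jog_arm(
  deltas=[0,0,0,0,0,0,0,0,0,0,0,0,0,0,0,0,0,0,0,0,0,0,0,0,0,0,0,0],
)

```text
t: 5.48
eef_pos: [557.3, 172.4, 214.9]
tcp_rot: [0.898, 1.569, 0.71]
ft_force: [0.2, 1.1, 0.0]
opening: 0.211
```

Run:
```python
from h import *
s=show()
```

```text
t 5.47 pos [557.3 172.4 214.9] yaw 1.3828 F [0.2 1.1 0. ] M [ 0.01 -0.18 -0.05] op 0.211
```

Emit:
jog_arm(
  deltas=[-5,0,0,0,0,0,0,-25,0,0,0,0,0,0,-40,0,0,0,0,0,0,-20,0,0,0,0,0,0,0,0,0,0,0,0,0],
)

```text
t: 6.1
eef_pos: [556.7, 172.0, 306.8]
tcp_rot: [3.078, 1.568, 2.89]
ft_force: [-0.5, 0.6, -3.5]
opening: 0.211
```

Run:
```python
from h import *
s=show()
plan(s,line([*s['eef_pos'],yawof(s)],[571.1,-205.6,300,1.536],9),0)
shot('scene','s5',(150,90,350,240),4)
```

```text
t 6.1 pos [556.7 172.  306.8] yaw 1.3826 F [-0.5  0.6 -3.5] M [ 0.07 -0.15 -0.02] op 0.211
9 [0.7, -40.9, 9.4, -0.017, -0.002, -0.0, 0.0, 0.8, -41.1, 8.7, -0.017, 0.0, 0.0, 0.0, 0.8, -41.2, 8.0, -0.017, 0.0, 0.0, 0.0, 0.8, -41.3, 7.3, -0.017, 0.0, 0.0, 0.0, 0.8, -41.5, 6.6, -0.017, 0.0, 0.0, 0.0, 0.8, -41.6, 5.9, -0.017, 0.0, 0.0, 0.0, 0.8, -41.7, 5.2, -0.017, 0.0, 0.0, 0.0, 0.8, -41.7, 4.5, -0.017, 0.0, 0.0, 0.0, 0.8, -41.8, 3.8, -0.017, 0.0, 0.0, 0.0]
```

View pics/s5.png

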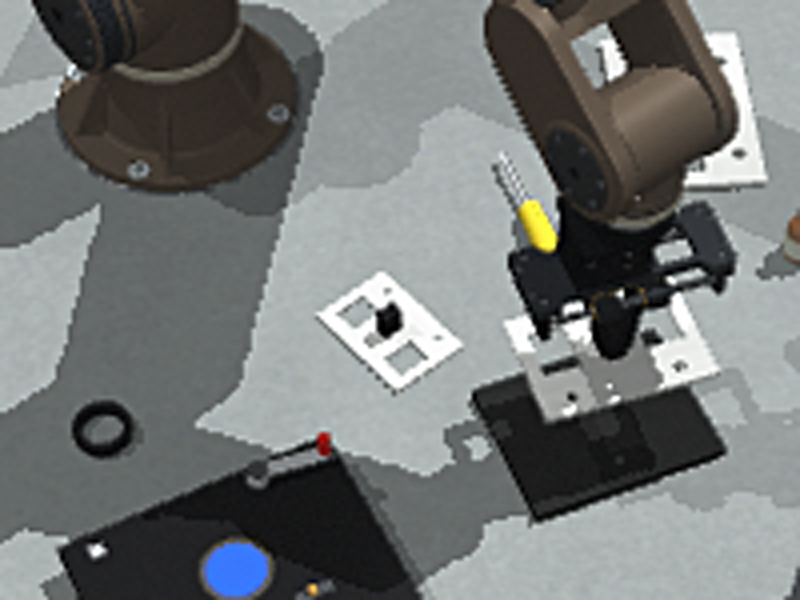

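Plate is held level and clear of the pad. Moving it over the stage.

Emit:
jog_arm(
  deltas=[1,-25,5,-0.017,-0.002,0,0,1,-41,9,-0.017,0,0,0,1,-41,8,-0.017,0,0,0,1,-41,7,-0.017,0,0,0,1,-41,7,-0.017,0,0,0,1,-41,6,-0.017,0,0,0,1,-41,5,-0.017,0,0,0,1,-41,5,-0.017,0,0,0,1,-25,3,-0.017,0,0,0,0,0,0,0,0,0,0],
)

```text
t: 7.4
eef_pos: [569.8, -179.8, 282.4]
tcp_rot: [2.977, 1.55, 2.948]
ft_force: [-0.1, -0.2, -2.8]
opening: 0.209
```

Run:
```python
from h import *
s=show()
plan(s,[[571.1,-205.6,275,1.536]],0)
```

```text
t 7.4 pos [ 569.8 -179.8  282.4] yaw 1.5417 F [-0.1 -0.2 -2.8] M [ 0.1  -0.13 -0.02] op 0.209
1 [7.2, -25.7, 2.2, 0.006, -0.02, -0.003, 0.0]
```

Emit:
jog_arm(
  deltas=[0,-18,2,0.006,-0.01,-0.003,0,0,-8,0,0,-0.01,0,0,0,0,0,0,0,0,0,0,0,0,0,0,0,0],
)

```text
t: 7.9
eef_pos: [570.9, -205.8, 280.6]
tcp_rot: [2.389, 1.569, 2.354]
ft_force: [0.3, -0.7, -3.2]
opening: 0.208
```

Run:
```python
from h import *
s=show()
plan(s,[[571.1,-205.6,260,1.536]],0)
```

```text
t 7.9 pos [ 570.9 -205.8  280.6] yaw 1.5362 F [ 0.3 -0.7 -3.2] M [ 0.07 -0.2  -0.02] op 0.208
1 [20.6, 0.2, 0.3, 0.0, -0.002, -0.001, 0.0]
```

Now down to about 4 mm above the pin tips, then look.

Emit:
jog_arm(
  deltas=[17,0,0,0,-0.002,0,0,8,0,0,0,0,0,0,0,0,0,0,0,0,0],
)

```text
t: 8.28
eef_pos: [570.8, -204.7, 253.4]
tcp_rot: [1.712, 1.569, 1.679]
ft_force: [0.0, 0.8, -2.7]
opening: 0.209
```

Run:
```python
from h import *
s=show()
plan(s,[[571.1,-205.6,251,1.536]],0)
shot('scene','s6',(160,165,285,265),6.4)
shot('top','t6',(275,100,382,200),6)
```

```text
t 8.28 pos [ 570.8 -204.7  253.4] yaw 1.5373 F [ 0.   0.8 -2.7] M [ 0.09 -0.13  0.03] op 0.209
1 [2.4, -0.9, 0.3, 0.001, -0.0, -0.002, 0.0]
```

View pics/s6.png

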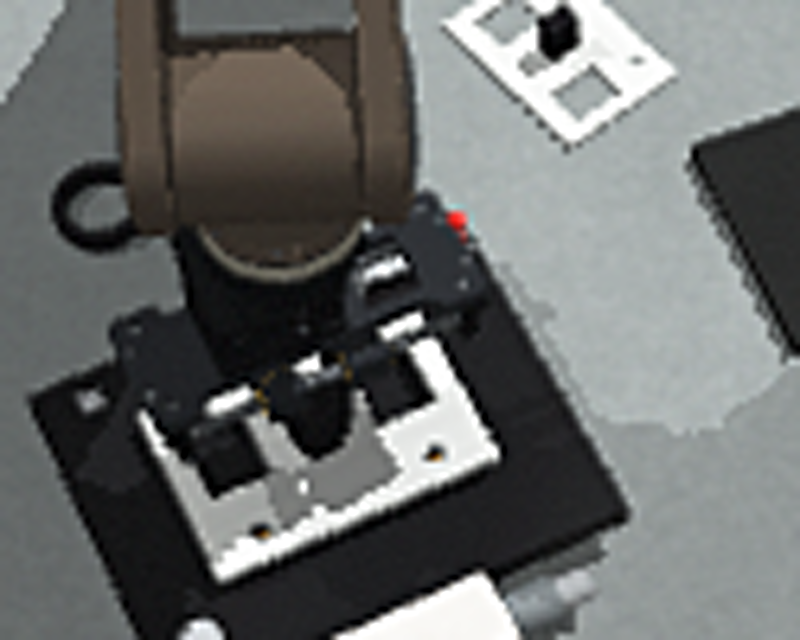

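View pics/t6.png

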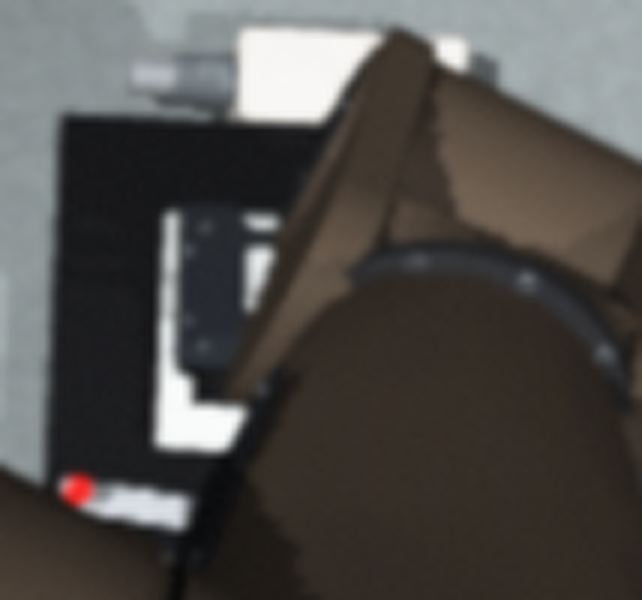

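Brass shows in both plate holes: at (262,531) and (436,454) in s6. So alignment is close. I lower gently and watch the force.

Emit:
jog_arm(
  deltas=[1.5,-0.9,0.3,0.001,0,-0.002,0,1.5,0,0,0,0,0,0,1,0,0,0,0,0,0],
)

```text
t: 8.75
eef_pos: [571.3, -205.9, 250.7]
tcp_rot: [-0.571, 1.569, -0.606]
ft_force: [0.6, -0.7, -3.4]
opening: 0.215
```

Run:
```python
from h import *
s=show()
plan(s,[[571.1,-205.6,251,1.536]],0)
```

```text
t 8.75 pos [ 571.3 -205.9  250.7] yaw 1.5361 F [ 0.6 -0.7 -3.4] M [ 0.1  -0.14 -0.02] op 0.215
1 [-0.3, 0.3, -0.2, 0.0, 0.002, 0.001, 0.0]
```

Emit:
jog_arm(
  deltas=[1,0,0,0,0,0,0,0.7,0,0,0,0,0,0],
)

```text
t: 9.0
eef_pos: [571.4, -205.9, 249.4]
tcp_rot: [-0.488, 1.568, -0.523]
ft_force: [-1.8, 1.7, 4.7]
opening: 0.208
```

Run:
```python
from h import *
s=show()
```

```text
t 9.0 pos [ 571.4 -205.9  249.4] yaw 1.536 F [-1.8  1.7  4.7] M [0.46 0.02 0.08] op 0.208
```

Contact about 8 N, with lateral force towards -x,+y. I ease the plate that way.

Emit:
jog_arm(
  deltas=[-0.3,0.7,-0.8,0,0,0,0,0,0,0,0,0,0,0],
)

```text
t: 9.25
eef_pos: [570.5, -205.1, 249.7]
tcp_rot: [-0.508, 1.568, -0.543]
ft_force: [-0.5, -0.1, -3.6]
opening: 0.211
```

Run:
```python
from h import *
s=show()
shot('scene','s7',(185,220,245,260),13)
```

```text
t 9.25 pos [ 570.5 -205.1  249.7] yaw 1.5361 F [-0.5 -0.1 -3.6] M [ 0.07 -0.11  0.04] op 0.211
```

View pics/s7.png

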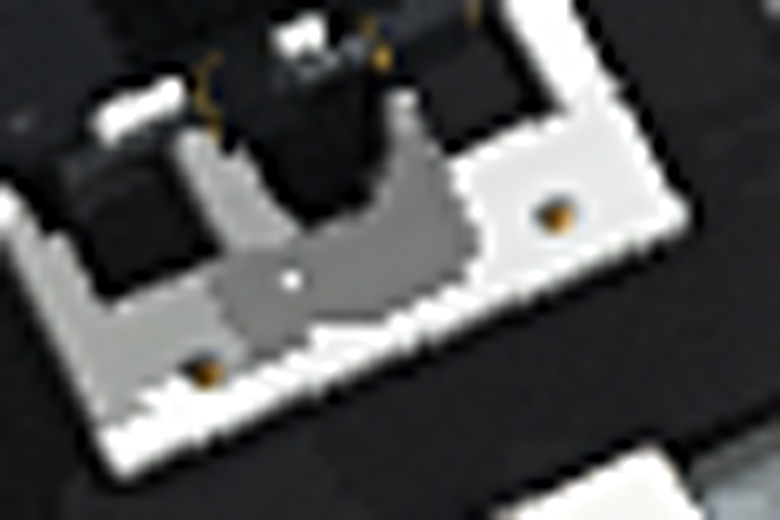

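Emit:
jog_arm(
  deltas=[1,0,0,0,0,0,0,0.5,0,0,0,0,0,0],
)

```text
t: 9.55
eef_pos: [570.6, -205.0, 248.0]
tcp_rot: [-0.435, 1.568, -0.47]
ft_force: [0.5, 0.8, -2.4]
opening: 0.21
```

Run:
```python
from h import *
s=show()
```

```text
t 9.55 pos [ 570.6 -205.   248. ] yaw 1.5361 F [ 0.5  0.8 -2.4] M [ 0.32 -0.23  0.01] op 0.21
```

Emit:
jog_arm(
  deltas=[1,0,0,0,0,0,0,0.5,0,0,0,0,0,0],
)

```text
t: 9.8
eef_pos: [570.6, -204.9, 246.3]
tcp_rot: [-0.42, 1.568, -0.455]
ft_force: [0.4, 0.1, -2.5]
opening: 0.212
```

Run:
```python
from h import *
s=show()
```

```text
t 9.8 pos [ 570.6 -204.9  246.3] yaw 1.5362 F [ 0.4  0.1 -2.5] M [ 0.24 -0.15 -0.  ] op 0.212
```

Underside about 5 mm below the pin tips, so both holes are on. Continuing down.

Emit:
jog_arm(
  deltas=[1,0,0,0,0,0,0,0.7,0,0,0,0,0,0],
)

```text
t: 10.05
eef_pos: [570.6, -204.9, 244.4]
tcp_rot: [-0.435, 1.568, -0.469]
ft_force: [1.2, 0.5, -2.4]
opening: 0.206
```

Run:
```python
from h import *
s=show()
```

```text
t 10.05 pos [ 570.6 -204.9  244.4] yaw 1.5363 F [ 1.2  0.5 -2.4] M [ 0.28 -0.21  0.03] op 0.206
```

Emit:
jog_arm(
  deltas=[0.7,0,0,0,0,0,0,0.3,0,0,0,0,0,0],
)

```text
t: 10.3
eef_pos: [570.6, -204.9, 243.3]
tcp_rot: [-0.415, 1.568, -0.45]
ft_force: [-0.6, 1.4, -2.5]
opening: 0.212
```

Run:
```python
from h import *
s=show()
```

```text
t 10.3 pos [ 570.6 -204.9  243.3] yaw 1.5363 F [-0.6  1.4 -2.5] M [ 0.28 -0.12  0.05] op 0.212
```

Emit:
jog_arm(
  deltas=[0.7,0,0,0,0,0,0,0,0,0,0,0,0,0],
)

```text
t: 10.55
eef_pos: [570.6, -204.9, 243.0]
tcp_rot: [-0.395, 1.568, -0.43]
ft_force: [0.1, 1.1, -0.7]
opening: 0.21
```

Run:
```python
from h import *
s=show()
```

```text
t 10.55 pos [ 570.6 -204.9  243. ] yaw 1.5362 F [ 0.1  1.1 -0.7] M [ 0.49 -0.08  0.01] op 0.21
```

Emit:
jog_arm(
  deltas=[0.4,0,0,0,0,0,0,0.2,0,0,0,0,0,0],
)

```text
t: 10.8
eef_pos: [570.6, -205.0, 242.9]
tcp_rot: [-0.372, 1.568, -0.407]
ft_force: [-1.4, 1.2, 3.1]
opening: 0.209
```

Run:
```python
from h import *
s=show()
shot('scene','s8',(185,210,257,260),11)
```

```text
t 10.8 pos [ 570.6 -205.   242.9] yaw 1.5361 F [-1.4  1.2  3.1] M [0.73 0.23 0.04] op 0.209
```

View pics/s8.png

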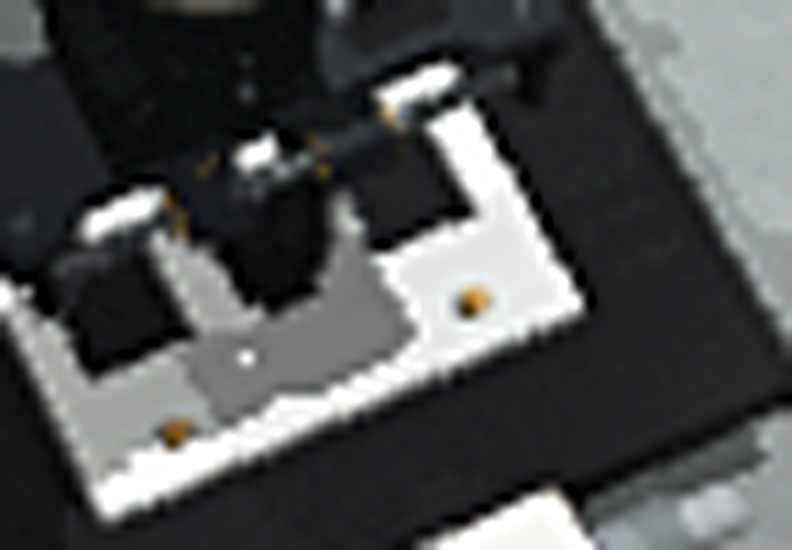

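Both pins stand in the holes, and the contact height of 243 mm is the seated height I predicted. Releasing.

Emit:
jog_arm(
  deltas=[0,0,0,0,0,0,0.25,0,0,0,0,0,0,0.35,0,0,0,0,0,0,0.5,0,0,0,0,0,0,0.5,-10,0,0,0,0,0,0.5,-40,0,0,0,0,0,0.5,-40,0,0,0,0,0,0.5,0,0,0,0,0,0,0.5],
)

```text
t: 11.85
eef_pos: [570.6, -205.2, 336.9]
tcp_rot: [-0.487, 1.566, -0.521]
ft_force: [-0.3, 0.6, 0.4]
opening: 0.502
```

Run:
```python
from h import *
s=show()
shot('scene','s9',(160,165,285,265),6.4)
```

```text
t 11.85 pos [ 570.6 -205.2  336.9] yaw 1.5361 F [-0.3  0.6  0.4] M [ 0.07 -0.11 -0.01] op 0.502
```

View pics/s9.png

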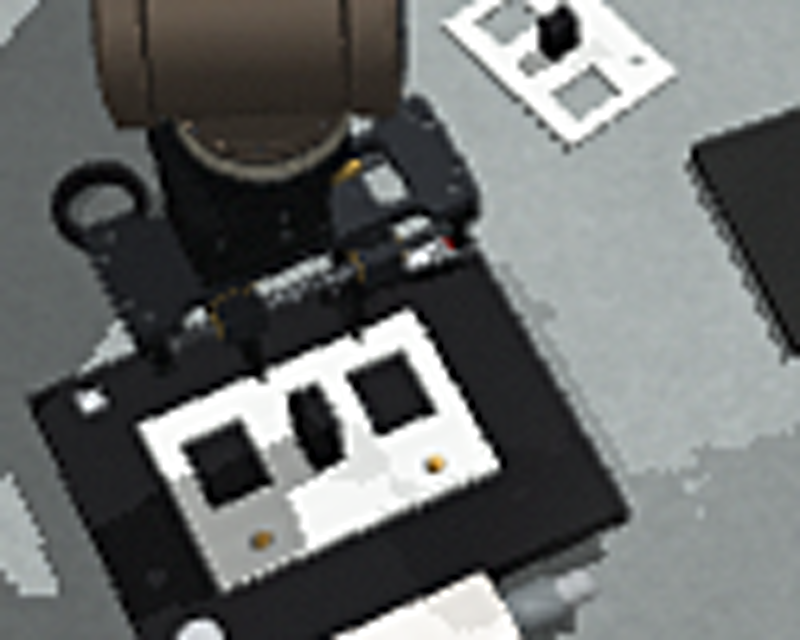

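Run:
```python
from h import *
s=show()
plan(s,line([*s['eef_pos'],yawof(s)],[494.5,-84.8,310,-.155],10),.4)
```

```text
t 11.9 pos [ 570.3 -205.1  335.2] yaw 1.536 F [-0.7 -0.3  0.5] M [ 0.12 -0.17 -0.01] op 0.502
10 [2.5, 11.8, -8.0, 0.169, 0.002, 0.001, 0.4, 2.5, 10.2, -9.9, 0.169, 0.0, 0.0, 0.4, 2.5, 8.4, -11.4, 0.169, 0.0, 0.0, 0.4, 2.5, 6.4, -12.7, 0.169, 0.0, 0.0, 0.4, 2.5, 4.2, -13.6, 0.169, 0.0, 0.0, 0.4, 2.5, 1.8, -14.1, 0.169, 0.0, 0.0, 0.4, 2.5, -0.6, -14.2, 0.169, 0.0, 0.0, 0.4, 2.5, -3.0, -13.9, 0.169, 0.0, 0.0, 0.4, 2.5, -5.3, -13.2, 0.169, 0.0, 0.0, 0.4, 2.5, -7.4, -12.1, 0.169, 0.0, 0.0, 0.4]
```

Emit:
jog_arm(
  deltas=[2,12,-8,0.169,0.002,0,0.4,2,10,-10,0.169,0,0,0.4,2,8,-11,0.169,0,0,0.4,2,6,-13,0.169,0,0,0.4,2,4,-14,0.169,0,0,0.4,2,2,-14,0.169,0,0,0.4,2,-1,-14,0.169,0,0,0.4,2,-3,-14,0.169,0,0,0.4,2,-5,-13,0.169,0,0,0.4,0,0,0,0,0,0,0.4],
)

```text
t: 13.15
eef_pos: [499.3, -92.6, 308.4]
tcp_rot: [-1.837, 1.555, 2.841]
ft_force: [-0.0, -0.0, -0.9]
opening: 0.404
```

Run:
```python
from h import *
s=show()
plan(s,[[494.5,-84.8,300,-.155]],.4)
shot('scene','s10',(160,165,285,265),6.4)
```

```text
t 13.15 pos [499.3 -92.6 308.4] yaw -0.0335 F [-0.  -0.  -0.9] M [ 0.   -0.16 -0.02] op 0.404
1 [8.5, -4.9, -7.6, 0.121, -0.003, 0.015, 0.4]
```

View pics/s10.png

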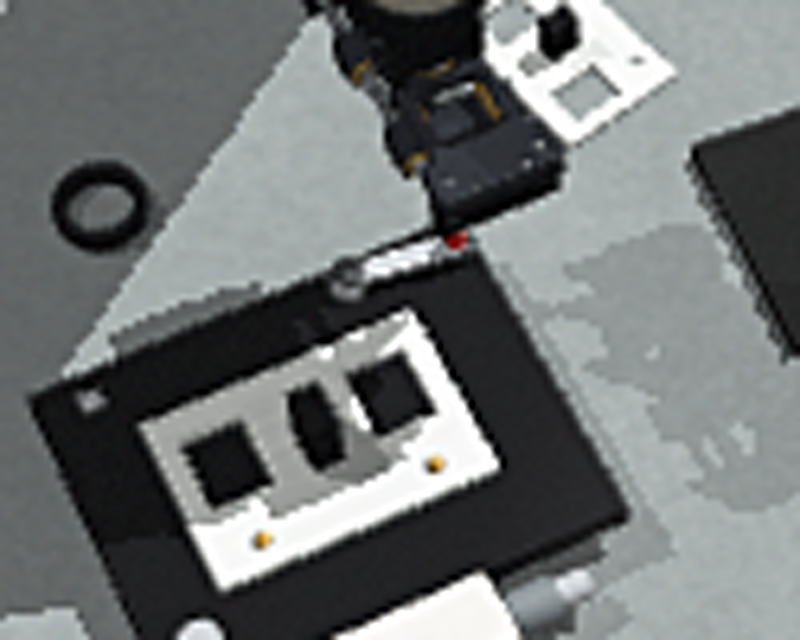

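The plate lies on the stage with the pins showing at (262,540) and (435,464). The knob is at (455,238), partly behind the finger. Aligning over it.

Emit:
jog_arm(
  deltas=[0,-5,-7.5,0.1,-0.003,0.015,0.4,0,0,0,0,0,0,0.4,20,0,0,0,0,0,0.4,0,0,0,0,0,0,0.4],
)

```text
t: 13.7
eef_pos: [496.1, -87.2, 287.8]
tcp_rot: [1.337, 1.571, -0.351]
ft_force: [0.2, 0.3, 0.3]
opening: 0.401
```

Run:
```python
from h import *
s=show()
plan(s,[[494.5,-84.8,265,-.155]],.4)
shot('scene','s11',(195,165,275,225),9)
```

```text
t 13.7 pos [496.1 -87.2 287.8] yaw -0.1172 F [0.2 0.3 0.3] M [ 0.   -0.02 -0.04] op 0.401
1 [22.8, -1.8, -2.2, 0.038, 0.0, -0.0, 0.4]
```

View pics/s11.png

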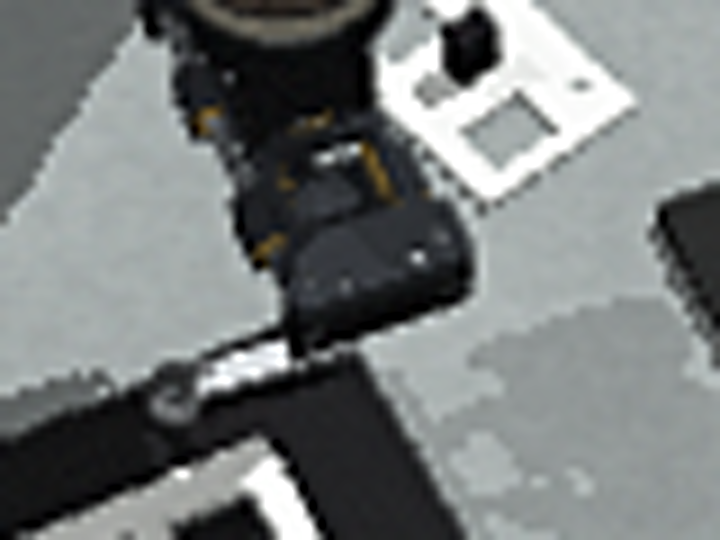

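Emit:
jog_arm(
  deltas=[0,-2,-2,0.038,0,0,0.4,14,0,0,0,0,0,0.4,0,0,0,0,0,0,0.4],
)

```text
t: 14.12
eef_pos: [495.3, -85.9, 275.0]
tcp_rot: [1.388, 1.567, -0.334]
ft_force: [0.3, 0.1, -0.3]
opening: 0.399
```

Run:
```python
from h import *
s=show()
plan(s,[[494.5,-84.8,248,-.155]],.4)
shot('top','t11',(275,130,365,200),8)
```

```text
t 14.12 pos [495.3 -85.9 275. ] yaw -0.1513 F [ 0.3  0.1 -0.3] M [ 0.   -0.13 -0.04] op 0.399
1 [27.0, -1.0, -1.0, 0.004, 0.001, -0.003, 0.4]
```

View pics/t11.png

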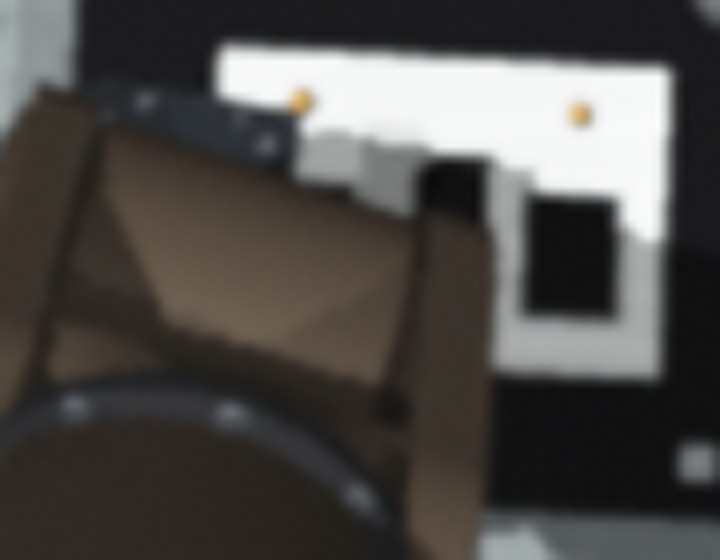

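Emit:
jog_arm(
  deltas=[6,-1,-1,0,0,-0.003,0.4,6,0,0,0,0,0,0.4,0,0,0,0,0,0,0.4],
)

```text
t: 14.55
eef_pos: [494.7, -84.8, 262.8]
tcp_rot: [0.967, 1.569, -0.754]
ft_force: [-0.1, -1.0, -0.2]
opening: 0.398
```

Run:
```python
from h import *
s=show()
plan(s,[[494.5,-84.8,248,-.155]],.4)
```

```text
t 14.55 pos [494.7 -84.8 262.8] yaw -0.1503 F [-0.1 -1.  -0.2] M [-0.02 -0.05  0.02] op 0.398
1 [14.8, -0.2, 0.0, 0.005, 0.001, -0.001, 0.4]
```

Emit:
jog_arm(
  deltas=[7,0,0,0,0,0,0.4,7,0,0,0,0,0,0.3,0,0,0,0,0,0,0.22,0,0,0,0,0,0,0.22],
)

```text
t: 15.05
eef_pos: [494.8, -84.8, 247.7]
tcp_rot: [0.868, 1.57, -0.853]
ft_force: [-0.7, -0.6, -0.2]
opening: 0.227
```

Run:
```python
from h import *
s=show()
shot('scene','s12',(195,165,275,225),9)
```

```text
t 15.05 pos [494.8 -84.8 247.7] yaw -0.1501 F [-0.7 -0.6 -0.2] M [ 0.01 -0.02  0.03] op 0.227
```

View pics/s12.png

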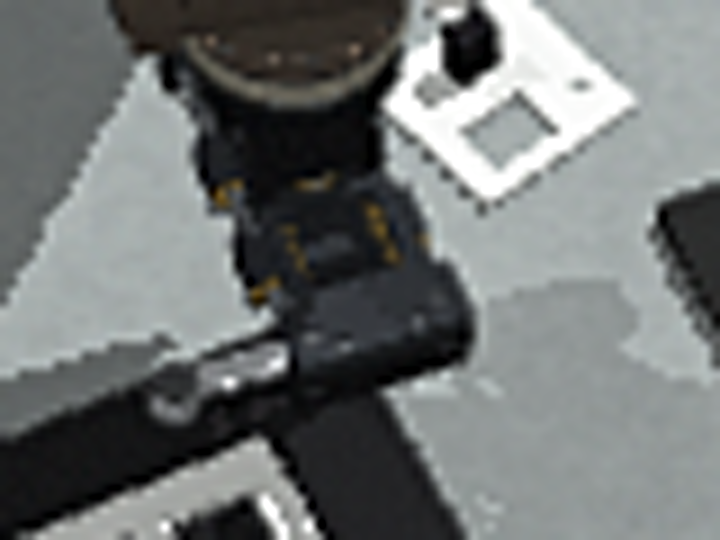

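Emit:
jog_arm(
  deltas=[0,0,0,0,0,0,0,0,0,0,0,0,0,0,0,0,0,0,0,0,0],
)

```text
t: 15.48
eef_pos: [494.8, -84.8, 248.0]
tcp_rot: [1.106, 1.569, -0.615]
ft_force: [0.4, -0.8, -2.7]
opening: 0.117
```

Run:
```python
from h import *
s=show()
print(s['joints'])
```

```text
t 15.47 pos [494.8 -84.8 248. ] yaw -0.1502 F [ 0.4 -0.8 -2.7] M [-0.03 -0.12  0.06] op 0.117
[-3.01278472e-01  5.51165165e-01  2.00747961e+00 -1.00164329e-03
  5.81255087e-01 -1.50262281e-01]
```

```bash
cat >> h.py <<'E'
PIV=np.array([484.9,-146.6]);SY=-0.0345
def arc(th,lead,r=62):
    a=np.array([np.sin(th),np.cos(th)]);t=np.array([np.cos(th),-np.sin(th)])
    c,s=np.cos(SY),np.sin(SY);q=r*a+lead*t
    return [PIV[0]+c*q[0]-s*q[1],PIV[1]+s*q[0]+c*q[1],248,-th+SY]
E
python3 - <<'E'
from h import *
s=show()
plan(s,[arc(t,2.5) for t in np.linspace(.124,.85,9)[1:]],.18)
E
```

```text
t 15.47 pos [494.8 -84.8 248. ] yaw -0.1502 F [ 0.4 -0.8 -2.7] M [-0.03 -0.12  0.06] op 0.117
8 [0.0, 8.1, 1.1, 0.099, 0.001, -0.002, 0.18, 0.0, 5.6, 0.5, 0.091, 0.0, 0.0, 0.18, 0.0, 5.6, 0.5, 0.091, 0.0, 0.0, 0.18, 0.0, 5.6, 0.5, 0.091, 0.0, 0.0, 0.18, 0.0, 5.6, 0.5, 0.091, 0.0, 0.0, 0.18, -0.0, 5.6, 0.5, 0.091, 0.0, 0.0, 0.18, 0.0, 5.6, 0.5, 0.091, 0.0, 0.0, 0.18, 0.0, 5.6, 0.5, 0.091, 0.0, 0.0, 0.18]
```

Emit:
jog_arm(
  deltas=[0,0,0,0,0,0,0.18,0,6,0.5,0.091,0,0,0.18,0,6,0.5,0.091,0,0,0.18,0,5.6,0.5,0.091,0,0,0.18,0,5.6,0.5,0.091,0,0,0.18,0,5.6,0.5,0.091,0,0,0.18,0,0,0,0,0,0,0.18],
)

```text
t: 16.35
eef_pos: [520.8, -96.0, 248.0]
tcp_rot: [-1.254, 1.569, 2.84]
ft_force: [-0.6, 0.1, 0.6]
opening: 0.182
```

Run:
```python
from h import *
s=show()
th=-yawof(s)+SY
print(th,arc(th,2.5))
plan(s,[arc(t,2.5) for t in np.linspace(th,th+.7,9)[1:]],.18)
shot('scene','s13',(160,165,285,265),6.4)
```

```text
t 16.35 pos [520.8 -96.  248. ] yaw -0.6188 F [-0.6  0.1  0.6] M [-0.03 -0.08 -0.03] op 0.182
0.5842522953425229 [np.float64(522.8976991307869), np.float64(-97.54467551054023), 248, np.float64(-0.6187522953425229)]
8 [-0.0, 8.0, 0.5, 0.088, 0.001, 0.002, 0.18, 0.0, 5.4, 0.5, 0.088, 0.0, 0.0, 0.18, -0.0, 5.4, 0.5, 0.087, 0.0, 0.0, 0.18, -0.0, 5.4, 0.5, 0.087, 0.0, 0.0, 0.18, -0.0, 5.4, 0.5, 0.088, 0.0, 0.0, 0.18, 0.0, 5.4, 0.5, 0.087, 0.0, 0.0, 0.18, -0.0, 5.4, 0.5, 0.088, 0.0, 0.0, 0.18, -0.0, 5.4, 0.5, 0.087, 0.0, 0.0, 0.18]
```

View pics/s13.png

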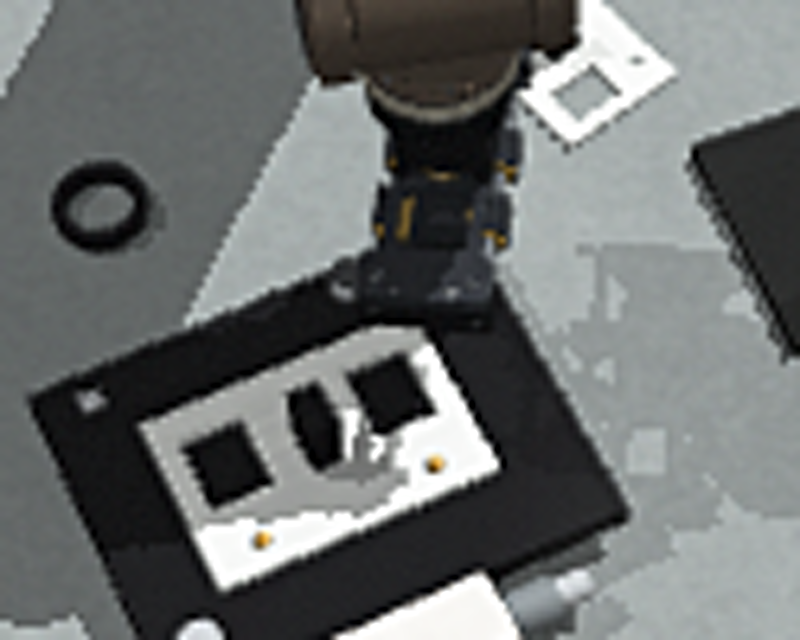

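The clip is following the fingers: it is no longer at its old place, and the plate has not moved. Continuing.

Emit:
jog_arm(
  deltas=[0,7,0.5,0.088,0,0,0.18,0,5.4,0.5,0.088,0,0,0.18,0,5.4,0.5,0.088,0,0,0.18,0,5.4,0.5,0.088,0,0,0.18,0,5.4,0.5,0.088,0,0,0.18,0,5.4,0.5,0.088,0,0,0.18,0,0,0,0,0,0,0.18],
)

```text
t: 17.27
eef_pos: [540.1, -121.7, 247.9]
tcp_rot: [-0.903, 1.566, 2.664]
ft_force: [-0.1, -0.4, 0.2]
opening: 0.184
```

Run:
```python
from h import *
s=show()
th=-yawof(s)+SY
print(th,arc(th,2.5))
plan(s,[arc(t,2.5) for t in np.linspace(th,1.58,6)[1:]],.18)
shot('scene','s14',(160,165,285,265),6.4)
```

```text
t 17.27 pos [ 540.1 -121.7  247.9] yaw -1.1456 F [-0.1 -0.4  0.2] M [ 0.01 -0.01 -0.  ] op 0.184
1.111139577910441 [np.float64(542.4115525907062), np.float64(-123.30469320643243), 248, np.float64(-1.145639577910441)]
5 [-0.2, 8.2, -1.0, 0.094, 0.003, 0.004, 0.18, -0.0, 5.8, 0.5, 0.094, 0.0, 0.0, 0.18, 0.0, 5.8, 0.5, 0.094, 0.0, 0.0, 0.18, 0.0, 5.8, 0.5, 0.094, 0.0, 0.0, 0.18, 0.0, 5.8, 0.5, 0.094, 0.0, 0.0, 0.18]
```

View pics/s14.png

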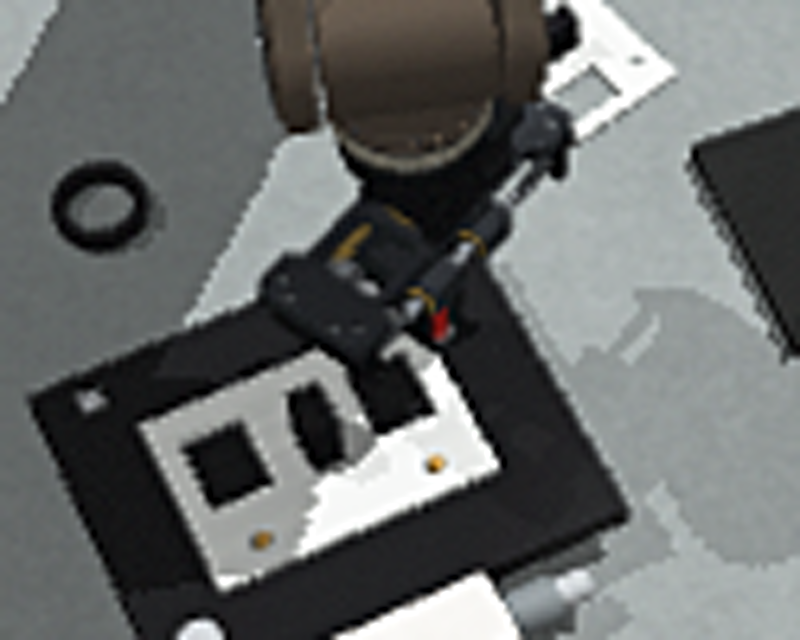

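Red knob sits between the fingers at (440,325) and follows the sweep.

Emit:
jog_arm(
  deltas=[0,8,-0.5,0.094,0.003,0.004,0.18,0,5.8,0.5,0.094,0,0,0.18,0,5.8,0.5,0.094,0,0,0.18,0,5.8,0.5,0.094,0,0,0.18,0,0,0,0,0,0,0.18],
)

```text
t: 17.95
eef_pos: [545.6, -144.8, 247.8]
tcp_rot: [-0.375, 1.569, 2.822]
ft_force: [-0.1, 0.1, 0.4]
opening: 0.18
```

Run:
```python
from h import *
s=show()
plan(s,[arc(1.59,2.5)],.18)
```

```text
t 17.95 pos [ 545.6 -144.8  247.8] yaw -1.5155 F [-0.1  0.1  0.4] M [ 0.05 -0.02  0.  ] op 0.18
1 [-0.2, 7.7, -0.7, 0.109, 0.002, 0.001, 0.18]
```

Emit:
jog_arm(
  deltas=[0,3,0,0.05,0,0,0.18,0,3,0,0.05,0,0,0.18,0,1,0,0,0,0,0.18],
)

```text
t: 18.32
eef_pos: [545.3, -150.8, 247.8]
tcp_rot: [-0.375, 1.568, 2.732]
ft_force: [0.6, 1.2, -0.4]
opening: 0.179
```

Run:
```python
from h import *
s=show()
plan(s,[arc(1.59,2.5)],.18)
```

```text
t 18.32 pos [ 545.3 -150.8  247.8] yaw -1.6053 F [ 0.6  1.2 -0.4] M [ 0.21 -0.17 -0.02] op 0.179
1 [-0.2, 1.6, -1.4, 0.019, 0.002, 0.001, 0.18]
```

Emit:
jog_arm(
  deltas=[0,1.2,0,0,0,0,0.18,0,0.8,0,0,0,0,0.18],
)

```text
t: 18.58
eef_pos: [545.2, -152.0, 247.8]
tcp_rot: [-0.673, 1.568, 2.439]
ft_force: [2.1, 6.6, -0.3]
opening: 0.182
```

Run:
```python
from h import *
s=show()
plan(s,[arc(1.59,2.5)],.18)
```

```text
t 18.57 pos [ 545.2 -152.   247.8] yaw -1.6007 F [ 2.1  6.6 -0.3] M [ 1.36 -0.47 -0.04] op 0.182
1 [-0.2, 0.4, -1.4, 0.024, 0.002, 0.002, 0.18]
```

The force rose to 6.6 N at the expected place, so the clip is at its stop. Opening and rising.

Emit:
jog_arm(
  deltas=[0,0,0,0,0,0,0.24,0,0,0,0,0,0,0.3,0,0,0,0,0,0,0.3,-12,0,0,0,0,0,0.3,-40,0,0,0,0,0,0.3,-50,0,0,0,0,0,0.3,-20,0,-60,0,0,0,0.3,0,0,-60,0,0,0,0.3,0,0,-30,0,0,0,0.5,0,0,0,0,0,0,0.5],
)

```text
t: 19.82
eef_pos: [697.1, -156.3, 379.5]
tcp_rot: [-3.023, 1.57, 0.092]
ft_force: [-0.2, 0.2, -0.4]
opening: 0.455
```

Run:
```python
from h import *
s=show()
shot('scene','s15',(160,165,285,265),6.4)
shot('top','t15',(275,100,382,200),6)
```

```text
t 19.82 pos [ 697.1 -156.3  379.5] yaw -1.5978 F [-0.2  0.2 -0.4] M [0.04 0.   0.03] op 0.455
```

View pics/s15.png

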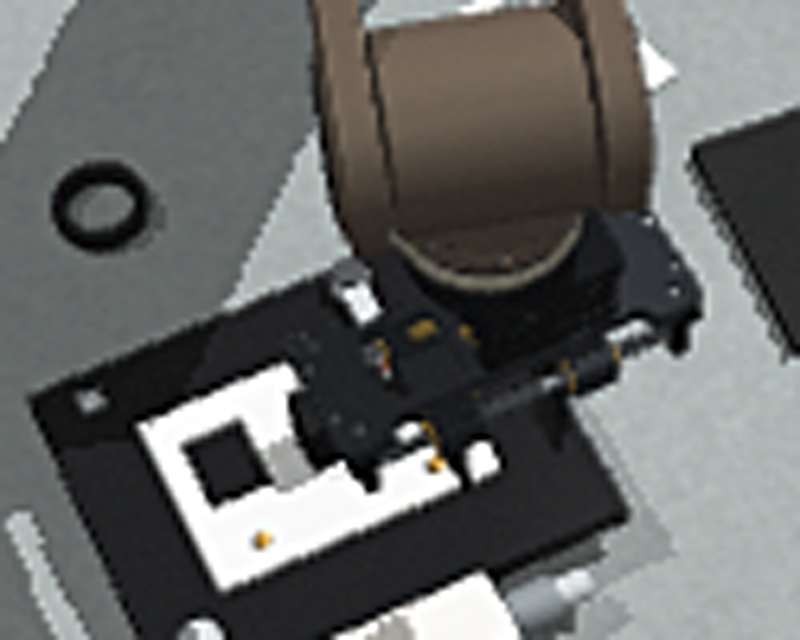

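View pics/t15.png

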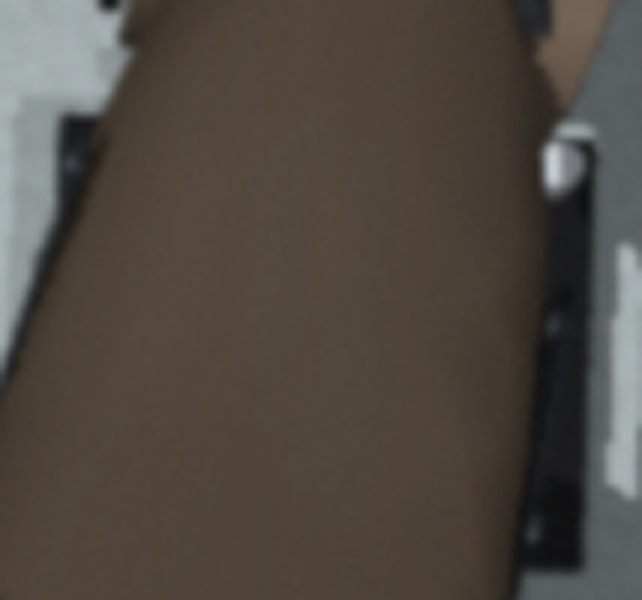

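Arm blocks the view. I move it aside (+y) at height.

Emit:
jog_arm(
  deltas=[0,-40,20,0,0,0,0.5,0,-60,20,0,0,0,0.5,0,-60,20,0,0,0,0.5,0,-60,20,0,0,0,0.5,0,-60,0,0,0,0,0.5,0,-30,0,0,0,0,0.5,0,0,0,0,0,0,0.5,0,0,0,0,0,0,0.5],
)

```text
t: 20.92
eef_pos: [614.8, 157.3, 383.5]
tcp_rot: [0.158, 1.57, -3.015]
ft_force: [0.5, -0.5, -0.3]
opening: 0.501
```

Run:
```python
from h import *
s=show()
shot('scene','s16',(160,165,285,265),6.4)
shot('top','t16',(275,100,382,200),6)
import cv2
im=np.load('pics/top'+'0.npy')
t=np.load('pics/t16.npy')[:,:,::-1];cv2.imwrite('pics/t16f.png',cv2.resize(t,(800,600)))
# clip end prediction
print(proj('scene',[arc(1.59,0)[0],arc(1.59,0)[1],70]),proj('top',[arc(1.59,0)[0],arc(1.59,0)[1],75]))
```

```text
t 20.93 pos [614.8 157.3 383.5] yaw -1.6028 F [ 0.5 -0.5 -0.3] M [ 0.04  0.03 -0.01] op 0.501
[[220.88280454 218.17136163]] [[311.60142636 163.11152253]]
```

View pics/s16.png

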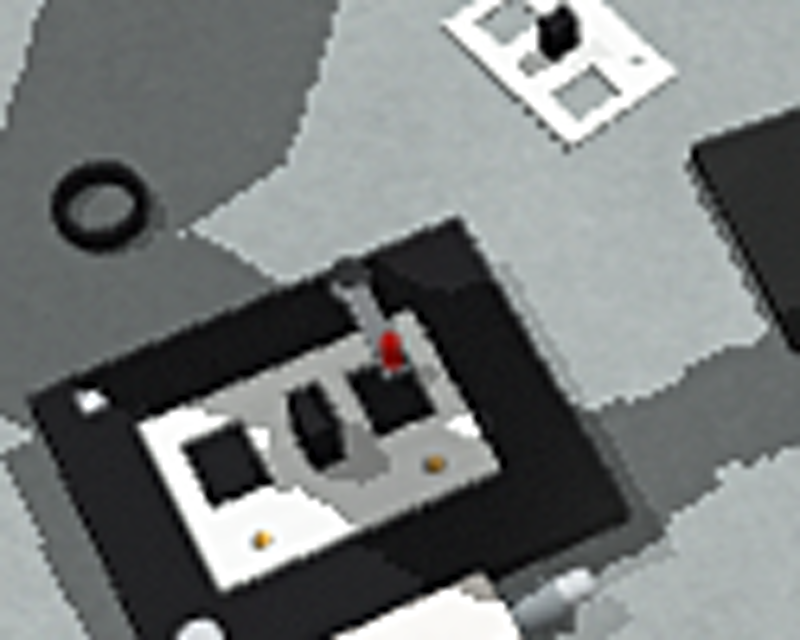

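View pics/t16.png

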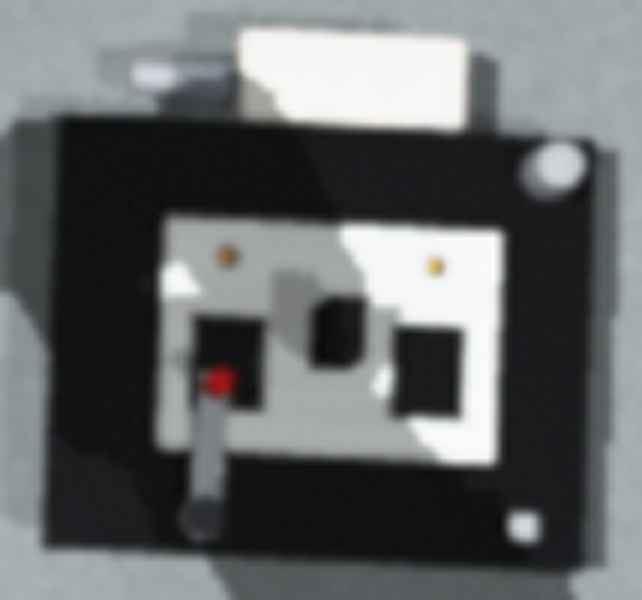

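View pics/t16f.png

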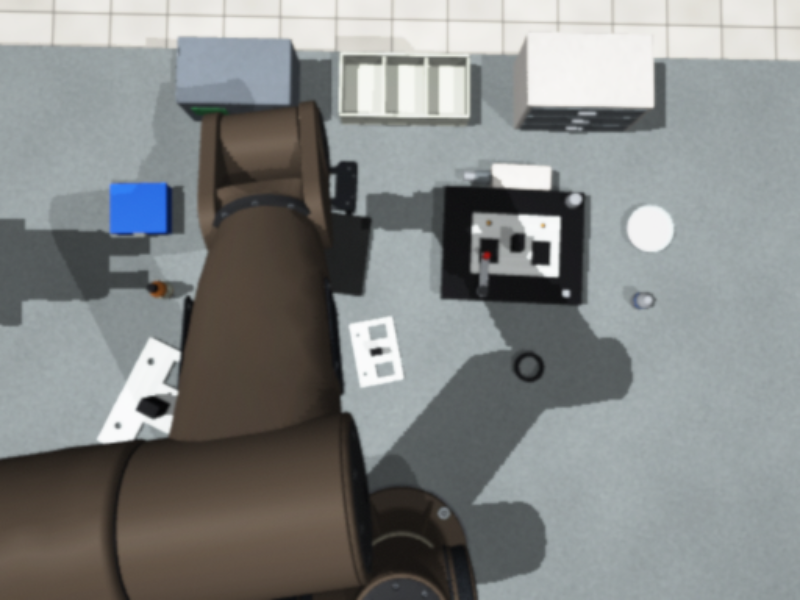

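The t16 picture shows the plate seated with both brass tips visible at (228,256) and (434,266). The clip lies over the plate with its knob at (219,380), within 0.5 px of where a clip at 1.59 should show. The cap and the other bystanders stand where they were. Handing in.

Run:
```python
from h import *
k=back('top',nat((219,380),6,(275,100)),74);p=back('top',nat((203,515),6,(275,100)),55)
d=k-p;print(d,'theta',np.pi/2-np.arctan2(d[1],d[0])+SY)
from cell import env
s=show();print(abs(s['qvel']).max())
env.job_done()
```

```text
[61.48717034 -4.63247065 19.        ] theta 1.6114947046080115
t 21.02 pos [615.2 157.  383.4] yaw -1.6037 F [ 0.3  0.3 -0.5] M [-0.02 -0.02  0.03] op 0.499
0.006910785617993726
the job is handed in; nothing more can be done
```

I picked the middle-sized plate off the dark pad by its handle and laid it on the stage with both holes over the pins. I then swung the clip fully in by its knob, let go and handed the job in at about 21 s.

**Seating:** the first touch read about 8 N upward with a slight sideways push, so I eased the plate about 1 mm. It then dropped freely and touched the stage at the height I had predicted. The last pictures show both brass tips in the holes.

**Clip:** I swept it in loosely caged between the fingers until the force rose to 6.6 N at the expected stop. The last picture gives an angle of about 1.61 rad, which is just past the 1.6 stop but within the measuring error. The knob sits within 0.5 px of where it should be for 1.59.

**Everything else:** the cap and the other bystanders I could see had not moved. In that last view the arm hid the screwdriver and part of the large plate, which the gripper never went near. The gripper was clear of everything with no force on it at hand-in.

**Disagreements:** the two cameras differed by about 2 mm in y, which I corrected using the position of the gripped plate. One move call was refused for a wrong number count and had no effect.

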